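# Load the paper cassette into the card printer

### The arm

A 7-joint arm with a two-finger parallel gripper is mounted at the origin on the work surface. World frame = base frame: x ahead of the robot, y to its left, z up, the work surface at z = 0. Lengths are in m, angles in rad, forces in N, time in s.
With the tool pointing down it reaches from about 0.425 to 0.875 m from the base axis. Payload 4.7 kg.
Tool frame: the origin (TCP) lies midway between the tips of the shut fingers; the grasp point (between the pads) lies 19 mm behind it; z points along the fingers, x is the direction in which the jaws open and shut, and the axes are right-handed (so a half turn about z gives the same grasp; the last joint's range is limited). The gripper opens to 87 mm and grips with 3 to 60 N. Pads are 19 mm wide; open, the fingers measure 117 mm over their backs; the gripper's body (75 mm by 190 mm) begins 51 mm behind the grasp point.
Start: joints at [1.311, 0.321, -0.07, 1.45, 0.023, 1.371, -0.057], TCP at [0.176, -0.626, 0.223] pointing down, gripper open.
Joint ranges: [-2.86, 2.86], [-0.3, 2.09], [-1.38, 1.24], [0.06, 2.45], [-1.56, 4.7], [0.09, 2.05], [-2.69, 2.69]. Speed limits (rad/s): [2.57, 2.57, 3.14, 3.14, 3.14, 3.14, 3.14].

### API

Orientations are given as a rotation vector (axis times angle).
In Python, from bench import get_state, eyes, ticket gives the robot as it stands.
- The arm moves only by the tool carry_out, never from a script. Its argument "motion" is a list of rows, each a list of 2 entries, a list of its own where there are three numbers: the shift along the world's x, y, z in m, then the turn about the world's z in rad. A call has 1 to 20 rows; each row is the pose to reach, as a shift and turn from the pose commanded when the call began; what a row does not reach only later rows make up. A row lasts 1/10 s, in which the tool goes at most 50 mm and 8.59 degrees, less where a joint would pass 70% of its speed; a pose out of reach is approached as far as the arm can. A call with a gripper value outside its range is refused whole. "grip" is the gripper command: -1 is fully open, 1 is shut, values between are in proportion, set as the call begins (left out, the last holds). The fingers move at their own pace and stop on an object; "squeeze" is the grip in N (left out, the last holds). Time passes only in rows, so rows that repeat a pose let the fingers close. It gives the time, the measured TCP pose, the force and the opening at its end, in the units of the state.
- get_state(): the state, without advancing time (a new reading comes with each control period).
- eyes.get_image(name): name is "side" or "top"; returns a dict with "pixels" (420x560x3 uint8, blue, green, red), "mtx" (3x3 intrinsics, pixels), "extrinsics" (4x4, takes a point from camera to world coordinates). Camera axes: x right, y down, z forward; pixel columns grow to the right and rows downward; lengths in m; the calibration is good to about 2 mm. A picture is of the moment at which its call begins. There is no depth.
- ticket.close_job(): hands the job in, once; it reports no verdict.
The state is a dict: "time": time; "joint_positions": joint angles; "qd": joint speeds; "joint_torque": joint torques, N m; "position": TCP position; "tool_rot": TCP orientation; "ft_force": force on the tool from outside, world axes, zero at the start; "torque": the same for the moment, N m; "grip_width": opening from 0.0 (shut) to 1.0 (fully open).
Only numpy, scipy, OpenCV 4.12 (cv2) and the standard library are available. Lean on these libraries where they do the work, as an engineer would, in place of code of your own. Each camera call takes 0.05 s, during which the arm holds its last target. There are 200 camera calls.

### The job

Pick up the paper cassette by its fin and slide it, nose first, into the bay of the compact card printer, fully home against the stop and lying flat on the bed, then let go. The guides inside are hidden and seldom sit in the middle of the mouth, so feel for the left one with the side of the cassette and follow it in, gently: never force the cassette against the printer (25 N is too much). Leave the other things on the desk where they are.

Things in the scene. Friction and masses are not known exactly. Their poses are not given: they have to be found in the camera images.
- tray: paper cassette: flat closed grey box 160 long (x) x 96 wide (y) x 26 mm tall, with an upright grip fin on top near its tail; about 0.25 kg. Origin: centre of the underside; +x points to the nose, the end that goes into the printer (white paper shows in its top near the nose), +z up. Its corners are square. Starts flat on the desk
- tray_nose (a point): bottom edge of the cassette's nose, in the middle: 80 mm ahead (+x) of the cassette's origin
- tray_fin (a point): point to grip on the fin: 45 mm behind (-x) the cassette's origin, 49 mm above its underside. The fin is 50 mm long along the cassette's x, 14 mm thick along its y, and stands from 26 to 62 mm above the underside: pinch it from above across y
- printer: compact black card printer, fixed; housing 150 deep (x) x 196 wide (y) x 75 mm tall. Origin: centre of its underside; the cassette goes in along +x; +y is left when looking into the bay. The mouth is in the -x face, 75 mm from the origin. A grey bed plate, 6 mm thick, 164 mm wide, is the bay's floor and runs out 80 mm in front of the mouth
- bay_mouth (a point): centre of the bay's mouth at bed height, 6 mm above the desk; axes as the printer's. The mouth is 146 mm wide, 33 mm high. A cassette brought in 21 mm right (-y) of this centre meets nothing until its nose is 40 mm inside; with the nose 10 to 40 mm inside it can then be moved left until its side touches the left guide
- bay_guides (a point): nominal middle of the hidden lane, 40 mm inside the mouth. Two upright guides 98.5 mm apart, along printer x, lead the 96 mm cassette. The lane lies up to 18 mm left or right of this point, differs every time and is not measured: it must be felt. The left (+y) guide begins 10 mm inside the mouth, the right 40 mm inside; square ends, unyielding
- bay_stop (a point): middle of the rigid stop at the end of the bay, 85 mm inside the mouth, at bed height (it does not follow the lane's sideways shift). When home the cassette's nose touches the stop; its tail and fin stay outside, the grip point 40 mm in front of the mouth. More than 25 N between cassette and printer counts as forcing
- phone: bystander: smartphone lying on the desk, 148 x 72 x 9 mm; origin under its centre
- pen: bystander: black pen lying flat, 135 mm long, 10 mm thick; origin under its centre
- stamp: bystander: rubber stamp, foot 50 x 30 mm, wooden knob, 70 mm tall; origin under its centre
- stapler: bystander: desk stapler, 140 x 36 mm, about 50 mm tall; origin under its centre
- pot: bystander: empty white ceramic cup, 76 mm across, 95 mm tall; origin under its centre
- tin: bystander: flat closed steel tin, 60 mm across, 22 mm tall; origin under its centre
- gluebottle: bystander: small closed bottle, 36 mm across, 90 mm tall; origin under its centre
Not all that is in view belongs to the job. Leave any red look-alike of the tray alone.

How it is judged:
On the way:
1. the nose has entered the lane between the two hidden guides, more than 50 mm inside the mouth (x of tray_nose in the frame of bay_mouth above 0.05 m and angle between the x axis of tray and the x axis of printer, either way round below 0.08 rad and z of tray in the frame of bay_mouth below 0.012 m), for 0.05 s.
At the end, for the whole second after the job is handed in: the cassette's nose is at the stop (more than 81 of 85 mm inside the mouth, within 22 mm of its middle), the cassette lies flat on the bed (under 3 mm above it, tilt under 0.05 rad), in line with the bay within 0.05 rad, at rest, and the robot has let go of it (x of tray_nose in the frame of bay_mouth above 0.081 m and y of tray_nose in the frame of bay_mouth between -0.022 and 0.022 m and z of tray in the frame of bay_mouth below 0.003 m and angle between the x axis of tray and the x axis of printer, either way round below 0.05 rad and angle between tray's own z axis and vertical below 0.05 rad and linear speed of tray below 0.01 m/s and contact force between tray and the arm below 0.1 N and contact force between tray and the fingers below 0.1 N); the robot touches nothing.
It fails at once if the cassette is forced against the printer, its guides or its stop with more than 25 N (contact force between tray and printer above 25 N).
It fails at once if a bystander (phone, pen, stamp, stapler, cup, tin or bottle) is moved more than 20 mm (distance of any of phone, pen, stamp, stapler, pot, tin, gluebottle from where it was at the start of the episode above 0.02 m).
It also fails if it takes over 58 s, if anything falls off the work surface, if the arm or the gripper's body presses on something with over 40 N, if the wrist force passes 120 N, or if a joint passes its speed limit or range.

## Working session

There is one attempt and no reset: what is moved stays moved. The work goes in short steps, Python scripts to look and compute and a tool call to move; the robot and the scene stay as the last step left them, time stands still between calls to the robot, and variables do not carry over. Pictures are saved under pics/ and viewed, about 8 in all and at most 12, crops included, and the job is handed in when it is done.

Besides the shell and the picture viewer there is one more tool, called after ">>>" by a JSON object that holds its "api" and its "payload", one argument or row to a line. carry_out: Moves the arm, as the interface text tells. Its arguments: {"type":"object","properties":{"motion":{"type":"array","items":{"type":"array"}},"grip":{"type":"number"},"squeeze":{"type":"number"}},"required":["motion"]}

```bash
mkdir -p pics; ls; cat > h.py <<'E'
import numpy as np, cv2
from bench import get_state, eyes, ticket
def shot(name,fn=None):
    d=eyes.get_image(name); im=np.array(d["pixels"]); 
    if fn: cv2.imwrite('pics/'+fn,im)
    np.savez('pics/%s.npz'%name,im=im,K=d["mtx"],T=d["extrinsics"]); return im,np.array(d["mtx"]),np.array(d["extrinsics"])
def load(name):
    z=np.load('pics/%s.npz'%name); return z['im'],z['K'],z['T']
def ray(uv,K,T,z):
    uv=np.atleast_2d(np.asarray(uv,float)); d=np.c_[uv,np.ones(len(uv))]@np.linalg.inv(K).T@T[:3,:3].T
    o=T[:3,3]; return o+d*((z-o[2])/d[:,2])[:,None]
def proj(p,K,T):
    p=(np.atleast_2d(p)-T[:3,3])@T[:3,:3]; q=p@K.T; return q[:,:2]/q[:,2:]
E
python3 - <<'E'
from h import *
for n in("top","side"):
    im,K,T=shot(n,n+'0.png'); print(n,K.round(1).tolist(),T.round(3).tolist())
s=get_state();print({k:np.round(v,3).tolist() for k,v in s.items()})
E
```

```text
pics
top [[389.3, 0.0, 281.0], [0.0, 389.3, 209.4], [0.0, 0.0, 1.0]] [[0.003, -0.996, 0.093, 0.428], [-1.0, -0.003, 0.002, -0.019], [-0.001, -0.093, -0.996, 1.079], [0.0, 0.0, 0.0, 1.0]]
side [[456.4, 0.0, 276.8], [0.0, 456.4, 212.5], [0.0, 0.0, 1.0]] [[-0.894, -0.336, 0.296, 0.153], [-0.448, 0.694, -0.564, 0.694], [-0.017, -0.637, -0.771, 1.044], [0.0, 0.0, 0.0, 1.0]]
{'time': 0.1, 'joint_positions': [1.311, 0.322, -0.07, 1.452, 0.023, 1.371, -0.057], 'qd': [0.0, -0.003, -0.0, -0.003, -0.001, 0.0, -0.0], 'joint_torque': [-0.0, -49.257, -0.406, -31.34, -0.064, 0.04, 0.0], 'position': [0.176, -0.625, 0.222], 'tool_rot': [-2.503, 1.897, 0.002], 'ft_force': [0.725, -0.625, -0.02], 'torque': [-0.042, -0.016, -0.034], 'grip_width': 1.004}
```

View pics/top0.png

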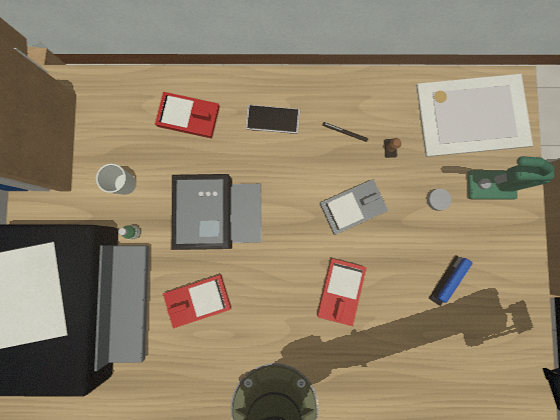

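View pics/side0.png

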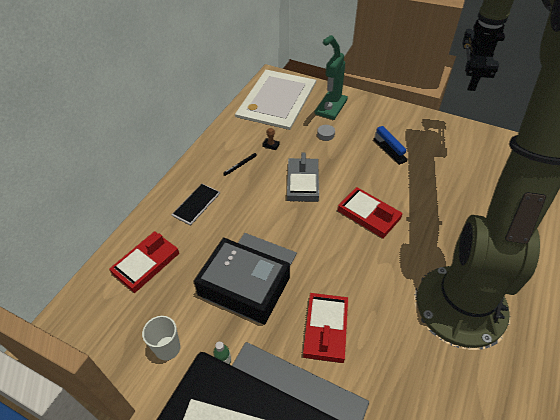

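Top view: the candidates for the cassette are the grey box at (353,206) and three red look-alikes at (187,115), (197,300) and (342,292). I choose the grey one; its white paper is to the lower left and its fin to the right. The compact printer is at (203,211) with its bed plate at (246,212), so the bay runs towards image left (world +y). The large printer at lower left is not part of the job.

```bash
python3 - <<'E'
from h import *
im,K,T=load('top')
hsv=cv2.cvtColor(im,cv2.COLOR_BGR2HSV)
grey=((hsv[...,1]<50)).astype(np.uint8)*255
def big(m,x0,y0,x1,y1):
    r=np.zeros_like(m); r[y0:y1,x0:x1]=m[y0:y1,x0:x1]
    r=cv2.morphologyEx(r,cv2.MORPH_OPEN,np.ones((3,3)))
    cs,_=cv2.findContours(r,cv2.RETR_EXTERNAL,cv2.CHAIN_APPROX_NONE); return max(cs,key=cv2.contourArea)
def rect(c,z,l):
    P=ray(c[:,0,:],K,T,z)[:,:2].astype(np.float32); (a,b,g)=cv2.minAreaRect(P*1000); print(l,np.round(a,1),np.round(b,1),round(g,2)); print(cv2.boxPoints((a,b,g)).round(0).tolist())
c=big(grey,310,165,400,245); rect(c,.026,'cassette')
c2=big(grey,232,170,275,255); rect(c2,.006,'bed')
dark=((hsv[...,2]<150)&(hsv[...,1]<60)).astype(np.uint8)*255
c3=big(dark,160,165,234,260); rect(c3,.075,'printer')
o=im.copy(); cv2.drawContours(o,[c],-1,(0,0,255),1);cv2.drawContours(o,[c2],-1,(0,255,0),1);cv2.drawContours(o,[c3],-1,(255,0,255),1)
cv2.imwrite('pics/c1.png',cv2.resize(o[160:260,155:400],None,fx=3.2,fy=3.2,interpolation=cv2.INTER_NEAREST))
E
```

```text
cassette [ 535.1 -213.9] [ 95.8 162.6] 24.34
[[458.0, -160.0], [525.0, -308.0], [612.0, -268.0], [545.0, -120.0]]
bed [518.4  78.7] [161.8  79.9] 0.82
[[437.0, 118.0], [438.0, 38.0], [600.0, 40.0], [599.0, 120.0]]
printer [517.4 186.7] [192.5 158.7] 0.81
[[420.0, 265.0], [422.0, 106.0], [615.0, 109.0], [613.0, 267.0]]
```

View pics/c1.png

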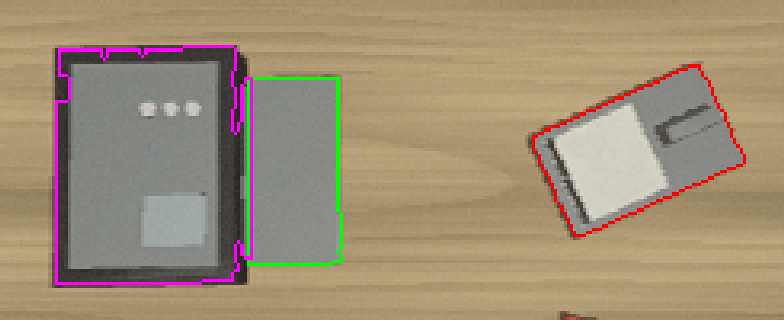

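>>> {"api": "carry_out", "payload": {
  "motion": [
    [[0.03,0.03,-0.005],0.14],
    [[0.06,0.06,-0.01],0.28],
    [[0.09,0.09,-0.015],0.42],
    [[0.12,0.12,-0.02],0.56],
    [[0.15,0.15,-0.03],0.7],
    [[0.18,0.18,-0.035],0.84],
    [[0.21,0.21,-0.04],0.98],
    [[0.24,0.24,-0.045],1.12],
    [[0.27,0.27,-0.05],1.26],
    [[0.3,0.3,-0.06],1.4],
    [[0.33,0.33,-0.07],1.54],
    [[0.36,0.355,-0.08],1.68],
    [[0.378,0.371,-0.083],1.72],
    [[0.378,0.371,-0.083],1.72],
    [[0.378,0.371,-0.083],1.72]
  ],
  "grip": -1
}}

```text
time: 1.6
position: [0.5534, -0.2546, 0.139]
tool_rot: [-3.071, -0.66, 0.002]
ft_force: [-0.1, 0.5, 0.0]
grip_width: 1.001
```

```bash
python3 - <<'E'
from h import *
a,K,T=shot('top'); b,K2,T2=shot('side')
s=get_state();print({k:np.round(s[k],3).tolist() for k in('time','position','tool_rot','joint_positions','ft_force')})
d=np.array([np.cos(np.radians(114.3)),np.sin(np.radians(114.3))]);f=np.array([.535,-.214])-.045*d
for im,k,t in((a,K,T),(b,K2,T2)):
    for z in(.049,.062): 
        p=proj([*f,z],k,t)[0].astype(int); cv2.circle(im,tuple(map(int,p)),2,(0,0,255),-1)
b2=b[110:250,230:400]; a2=a[140:280,280:450]
cv2.imwrite('pics/h1.png',np.hstack([cv2.resize(a2,(400,330)),cv2.resize(b2,(400,330))]))
E
```

```text
{'time': 1.7, 'position': [0.553, -0.256, 0.139], 'tool_rot': [3.072, 0.656, -0.002], 'joint_positions': [0.846, 0.338, -0.554, 1.646, 0.189, 1.211, 0.671], 'ft_force': [-0.085, -0.637, -0.101]}
```

View pics/h1.png

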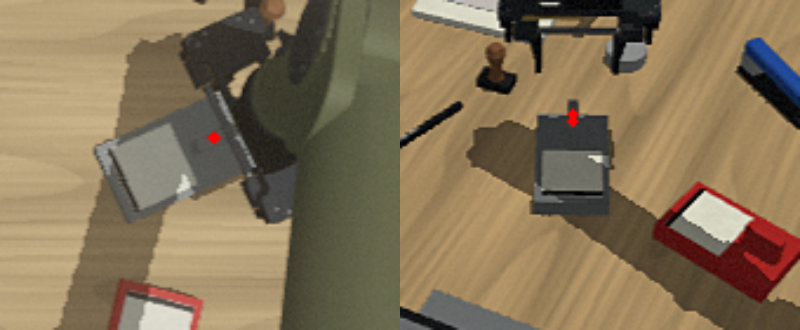

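The side view shows the fin centred between the fingers, with the marked grip point on it. Now I descend and grip.

>>> {"api": "carry_out", "payload": {
  "motion": [
    [[0,0,-0.03],0],
    [[0,0,-0.06],0],
    [[0,0,-0.085],0],
    [[0,0,-0.095],0],
    [[0,0,-0.105],0],
    [[0,0,-0.105],0],
    [[0,0,-0.105],0]
  ],
  "grip": -1
}}

```text
time: 2.4
position: [0.5543, -0.2554, 0.0357]
tool_rot: [3.071, 0.658, 0.002]
ft_force: [1.3, 0.2, -0.7]
grip_width: 1.001
```

>>> {"api": "carry_out", "payload": {
  "motion": [
    [[0,0,0],0],
    [[0,0,0],0],
    [[0,0,0],0],
    [[0,0,0],0],
    [[0,0,0],0],
    [[0,0,0],0],
    [[0,0,0],0],
    [[0,0,0],0]
  ],
  "grip": 1,
  "squeeze": 25
}}

```text
time: 3.2
position: [0.5537, -0.2548, 0.0345]
tool_rot: [-3.072, -0.659, -0.0]
ft_force: [-0.5, 0.2, -0.0]
grip_width: 0.353
```

>>> {"api": "carry_out", "payload": {
  "motion": [
    [[0,0,0.015],0],
    [[0,0,0.03],0],
    [[0,0,0.045],0],
    [[0,0,0.045],0],
    [[0,0,0.045],0]
  ]
}}

```text
time: 3.7
position: [0.5542, -0.2551, 0.0806]
tool_rot: [3.07, 0.659, 0.002]
ft_force: [1.1, -0.4, -0.6]
grip_width: 0.009
```

The fingers were still closing when I lifted, so they shut above the fin. I'll reopen, check, and repeat with more closing time.

>>> {"api": "carry_out", "payload": {
  "motion": [
    [[0,0,0.05],0],
    [[0,0,0.05],0],
    [[0,0,0.05],0],
    [[0,0,0.05],0],
    [[0,0,0.05],0],
    [[0,0,0.05],0],
    [[0,0,0.05],0],
    [[0,0,0.05],0]
  ],
  "grip": 0.2
}}

```text
time: 4.5
position: [0.5536, -0.2547, 0.1292]
tool_rot: [-3.071, -0.659, 0.0]
ft_force: [-0.3, -0.3, 0.1]
grip_width: 0.4
```

```bash
python3 - <<'E'
from h import *
b,K2,T2=shot('side')
s=get_state();print({k:np.round(s[k],3).tolist() for k in('time','position','ft_force','grip_width')})
d=np.array([np.cos(np.radians(114.3)),np.sin(np.radians(114.3))]);f=np.array([.535,-.214])-.045*d
for z in(.049,.062): 
    p=proj([*f,z],K2,T2)[0].astype(int); cv2.circle(b,tuple(map(int,p)),1,(0,0,255),-1)
cv2.imwrite('pics/h2.png',cv2.resize(b[110:230,240:380],None,fx=4,fy=4))
E
```

```text
{'time': 4.55, 'position': [0.554, -0.255, 0.129], 'ft_force': [-0.327, -0.017, -0.073], 'grip_width': 0.399}
```

View pics/h2.png

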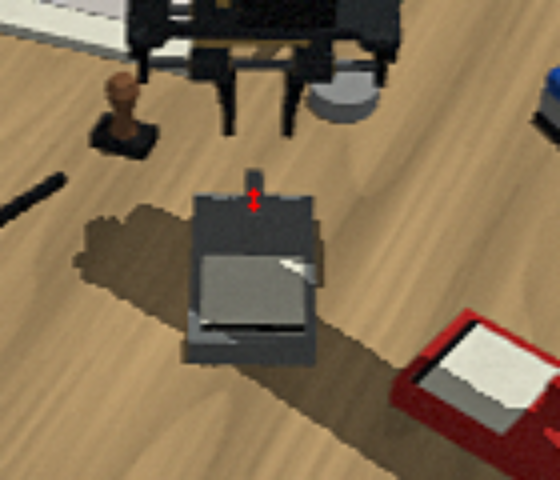

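The cassette hasn't moved: the fin is still at the marked point, about (304,158) in the full frame, between the fingers. Gripping again.

>>> {"api": "carry_out", "payload": {
  "motion": [
    [[0,0,-0.03],0],
    [[0,0,-0.06],0],
    [[0,0,-0.085],0],
    [[0,0,-0.095],0],
    [[0,0,-0.095],0],
    [[0,0,-0.095],0]
  ]
}}

```text
time: 5.15
position: [0.5546, -0.255, 0.0356]
tool_rot: [3.071, 0.66, 0.002]
ft_force: [0.2, -0.7, 0.6]
grip_width: 0.397
```

>>> {"api": "carry_out", "payload": {
  "motion": [
    [[0,0,0],0],
    [[0,0,0],0],
    [[0,0,0],0],
    [[0,0,0],0],
    [[0,0,0],0],
    [[0,0,0],0],
    [[0,0,0],0],
    [[0,0,0],0]
  ],
  "grip": 1,
  "squeeze": 25
}}

```text
time: 5.95
position: [0.5542, -0.255, 0.0353]
tool_rot: [3.071, 0.659, 0.001]
ft_force: [-0.1, 0.5, 5.4]
grip_width: 0.157
```

>>> {"api": "carry_out", "payload": {
  "motion": [
    [[0,0,0.0],0],
    [[0,0,0],0],
    [[0,0,0.01],0],
    [[0,0,0.02],0],
    [[0,0,0.03],0],
    [[0,0,0.035],0],
    [[0,0.02,0.035],-0.05],
    [[0,0.045,0.035],-0.1],
    [[-0.003,0.07,0.035],-0.15],
    [[-0.006,0.095,0.035],-0.2],
    [[-0.009,0.12,0.035],-0.25],
    [[-0.012,0.145,0.035],-0.3],
    [[-0.015,0.165,0.035],-0.35],
    [[-0.015,0.18,0.035],-0.4],
    [[-0.015,0.195,0.035],-0.41],
    [[-0.015,0.195,0.035],-0.41],
    [[-0.015,0.195,0.035],-0.41]
  ],
  "squeeze": 45
}}

```text
time: 7.65
position: [0.5387, -0.0602, 0.0698]
tool_rot: [3.141, 0.022, 0.0]
ft_force: [0.3, 0.5, -2.4]
grip_width: 0.155
```

```bash
python3 - <<'E'
from h import *
a,K,T=shot('top'); b,K2,T2=shot('side')
s=get_state();print({k:np.round(s[k],3).tolist() for k in('time','position','tool_rot','ft_force','torque','grip_width')})
a2=a[140:280,210:380]; b2=b[130:300,190:360]
cv2.imwrite('pics/h3.png',np.hstack([cv2.resize(a2,(400,330)),cv2.resize(b2,(400,400))[:330]]))
E
```

```text
{'time': 7.75, 'position': [0.539, -0.061, 0.07], 'tool_rot': [3.141, 0.019, 0.0], 'ft_force': [0.187, -0.935, -1.696], 'torque': [-0.13, -0.104, 0.03], 'grip_width': 0.156}
```

View pics/h3.png

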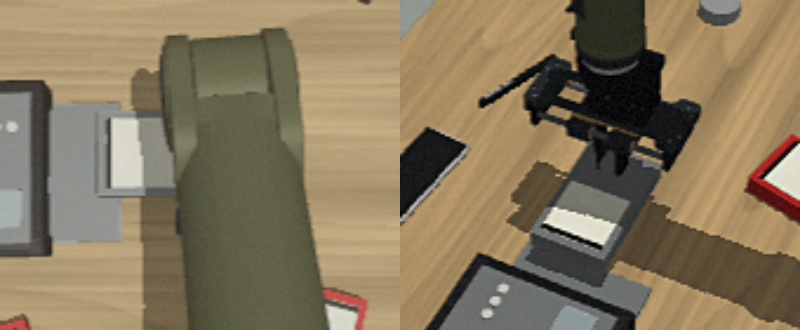

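```bash
python3 - <<'E'
from h import *
im,K,T=load('top'); g=cv2.cvtColor(im,cv2.COLOR_BGR2GRAY)[175:245,225:290]
L=cv2.createLineSegmentDetector().detect(g)[0][:,0]
for l in L:
    if np.hypot(l[2]-l[0],l[3]-l[1])<12: continue
    p=l.reshape(2,2)+[225,175]
    W=ray(p,K,T,.061)[:,:2]*1000; B=ray(p,K,T,.006)[:,:2]*1000
    dd=W[1]-W[0]; print(p.round(1).tolist(),'z61',W.round(1).tolist(),'z6',B.round(1).tolist(),'ang',round(np.degrees(np.arctan2(dd[1],dd[0]))%180,1))
E
```

```text
[[256.9, 188.1], [256.9, 219.4]] z61 [[579.1, 46.8], [496.5, 46.2]] z6 [[587.3, 50.3], [500.2, 49.7]] ang 0.4
[[276.9, 189.4], [258.1, 189.7]] z61 [[576.0, -5.8], [575.0, 43.6]] z6 [[584.0, -5.1], [582.9, 47.0]] ang 91.2
[[230.5, 185.6], [230.4, 239.4]] z61 [[585.6, 116.7], [444.1, 114.9]] z6 [[594.2, 124.1], [445.0, 122.1]] ang 0.7
[[270.7, 217.0], [267.8, 191.8]] z61 [[502.8, 10.1], [569.5, 18.1]] z6 [[506.9, 11.6], [577.2, 20.1]] ang 6.9
[[280.5, 203.1], [277.8, 186.9]] z61 [[539.4, -15.6], [582.5, -8.2]] z6 [[545.5, -15.4], [590.8, -7.6]] ang 9.7
[[254.0, 218.1], [254.1, 191.9]] z61 [[499.8, 53.7], [569.2, 54.1]] z6 [[503.7, 57.6], [576.8, 58.1]] ang 0.4
[[251.8, 221.5], [268.3, 219.0]] z61 [[490.9, 59.4], [497.5, 16.4]] z6 [[494.3, 63.6], [501.3, 18.3]] ang 98.8
[[269.0, 240.6], [269.2, 223.1]] z61 [[441.1, 14.3], [486.8, 14.0]] z6 [[441.8, 16.0], [489.9, 15.8]] ang 179.7
[[266.4, 188.2], [264.6, 175.6]] z61 [[579.0, 21.7], [612.7, 26.7]] z6 [[587.2, 23.9], [622.7, 29.2]] ang 8.5
[[280.1, 175.5], [284.7, 206.8]] z61 [[613.0, -14.3], [529.7, -26.5]] z6 [[623.0, -14.1], [535.2, -26.9]] ang 8.3
[[284.2, 223.1], [283.6, 210.5]] z61 [[486.9, -25.2], [519.9, -23.7]] z6 [[490.0, -25.6], [524.9, -23.9]] ang 2.7
[[239.4, 181.3], [259.4, 181.5]] z61 [[597.2, 93.4], [596.8, 40.5]] z6 [[606.4, 99.4], [605.9, 43.7]] ang 89.5
[[249.4, 220.6], [249.4, 188.1]] z61 [[493.2, 65.9], [579.1, 66.7]] z6 [[496.7, 70.4], [587.3, 71.4]] ang 0.6
[[266.9, 223.8], [251.9, 224.1]] z61 [[485.1, 20.0], [484.2, 59.2]] z6 [[488.2, 22.0], [487.3, 63.5]] ang 91.3
[[252.0, 188.1], [251.5, 220.6]] z61 [[579.1, 59.9], [493.2, 60.2]] z6 [[587.3, 64.1], [496.8, 64.5]] ang 179.8
[[227.1, 243.1], [227.2, 178.1]] z61 [[434.4, 123.4], [605.7, 125.8]] z6 [[434.7, 131.1], [615.3, 133.6]] ang 0.8
[[260.6, 243.0], [234.3, 241.5]] z61 [[434.9, 35.9], [438.7, 104.5]] z6 [[435.3, 38.9], [439.2, 111.2]] ang 86.9
```

>>> {"api": "carry_out", "payload": {
  "motion": [
    [[0.001,0.01,-0.01],0],
    [[0.001,0.02,-0.018],0],
    [[0.001,0.03,-0.022],0],
    [[0.001,0.04,-0.024],0],
    [[0.001,0.045,-0.025],0],
    [[0.001,0.045,-0.026],0],
    [[0.001,0.045,-0.026],0]
  ]
}}

```text
time: 8.45
position: [0.5399, -0.015, 0.0437]
tool_rot: [3.141, 0.021, 0.0]
ft_force: [0.1, -0.5, -1.9]
grip_width: 0.157
```

>>> {"api": "carry_out", "payload": {
  "motion": [
    [[0,0.003,0],0],
    [[0,0.006,0],0],
    [[0,0.008,0],0],
    [[0,0.01,0],0],
    [[0,0.012,0],0],
    [[0,0.012,0],0]
  ]
}}

```text
time: 9.05
position: [0.5397, -0.0024, 0.0436]
tool_rot: [-3.141, -0.021, -0.0]
ft_force: [-0.6, 0.5, -2.8]
grip_width: 0.159
```

>>> {"api": "carry_out", "payload": {
  "motion": [
    [[0,0.002,0],0],
    [[0,0.004,0],0],
    [[0,0.006,0],0],
    [[0,0.008,0],0],
    [[0,0.008,0],0]
  ]
}}

```text
time: 9.55
position: [0.5397, 0.0057, 0.0436]
tool_rot: [-3.141, -0.021, -0.0]
ft_force: [-0.5, 1.1, -2.0]
grip_width: 0.159
```

>>> {"api": "carry_out", "payload": {
  "motion": [
    [[0,0.003,0],0],
    [[0,0.006,0],0],
    [[0,0.009,0],0],
    [[0,0.012,0],0],
    [[0,0.014,0],0],
    [[0,0.016,0],0],
    [[0,0.016,0],0]
  ]
}}

```text
time: 10.25
position: [0.5397, 0.0216, 0.0436]
tool_rot: [-3.141, -0.021, -0.0]
ft_force: [-1.1, 0.2, -1.8]
grip_width: 0.156
```

>>> {"api": "carry_out", "payload": {
  "motion": [
    [[-0.001,0,0],0],
    [[-0.002,0,0],0],
    [[-0.003,0,0],0],
    [[-0.004,0,0],0],
    [[-0.005,0,0],0],
    [[-0.005,0,0],0]
  ]
}}

```text
time: 10.85
position: [0.5345, 0.0211, 0.0436]
tool_rot: [3.141, 0.02, -0.0]
ft_force: [-0.1, -0.2, -1.8]
grip_width: 0.152
```

>>> {"api": "carry_out", "payload": {
  "motion": [
    [[-0.001,0,0],0],
    [[-0.002,0,0],0],
    [[-0.003,0,0],0],
    [[-0.004,0,0],0],
    [[-0.005,0,0],0],
    [[-0.005,0,0],0]
  ]
}}

```text
time: 11.45
position: [0.5296, 0.0212, 0.0436]
tool_rot: [3.141, 0.02, -0.0]
ft_force: [0.4, 0.8, -1.9]
grip_width: 0.16
```

>>> {"api": "carry_out", "payload": {
  "motion": [
    [[-0.001,0,0],0],
    [[-0.002,0,0],0],
    [[-0.003,0,0],0],
    [[-0.004,0,0],0],
    [[-0.004,0,0],0]
  ]
}}

```text
time: 11.95
position: [0.5256, 0.0212, 0.0436]
tool_rot: [3.141, 0.02, -0.0]
ft_force: [-0.2, 0.0, -1.9]
grip_width: 0.155
```

>>> {"api": "carry_out", "payload": {
  "motion": [
    [[-0.001,0,0],0],
    [[-0.002,0,0],0],
    [[-0.003,0,0],0],
    [[-0.004,0,0],0],
    [[-0.004,0,0],0]
  ]
}}

```text
time: 12.45
position: [0.5216, 0.0212, 0.0436]
tool_rot: [3.141, 0.021, -0.0]
ft_force: [0.9, -0.1, -1.6]
grip_width: 0.157
```

>>> {"api": "carry_out", "payload": {
  "motion": [
    [[-0.001,0,0],0],
    [[-0.002,0,0],0],
    [[-0.003,0,0],0],
    [[-0.004,0,0],0],
    [[-0.004,0,0],0]
  ]
}}

```text
time: 12.95
position: [0.5176, 0.0212, 0.0436]
tool_rot: [3.141, 0.021, -0.0]
ft_force: [0.3, 0.0, -2.6]
grip_width: 0.158
```

>>> {"api": "carry_out", "payload": {
  "motion": [
    [[-0.001,0,0],0],
    [[-0.002,0,0],0],
    [[-0.003,0,0],0],
    [[-0.004,0,0],0],
    [[-0.004,0,0],0]
  ]
}}

```text
time: 13.45
position: [0.5136, 0.0211, 0.0436]
tool_rot: [3.141, 0.02, -0.0]
ft_force: [-0.4, 0.2, -2.0]
grip_width: 0.155
```

>>> {"api": "carry_out", "payload": {
  "motion": [
    [[-0.001,0,0],0],
    [[-0.002,0,0],0],
    [[-0.003,0,0],0],
    [[-0.004,0,0],0],
    [[-0.004,0,0],0]
  ]
}}

```text
time: 13.95
position: [0.5096, 0.0212, 0.0436]
tool_rot: [3.141, 0.02, -0.0]
ft_force: [-0.1, 0.0, -1.2]
grip_width: 0.155
```

>>> {"api": "carry_out", "payload": {
  "motion": [
    [[-0.001,0,0],0],
    [[-0.002,0,0],0],
    [[-0.003,0,0],0],
    [[-0.004,0,0],0],
    [[-0.004,0,0],0]
  ]
}}

```text
time: 14.45
position: [0.5055, 0.0212, 0.0436]
tool_rot: [3.141, 0.02, -0.0]
ft_force: [0.5, 0.3, -1.9]
grip_width: 0.159
```

>>> {"api": "carry_out", "payload": {
  "motion": [
    [[-0.001,0,0],0],
    [[-0.002,0,0],0],
    [[-0.003,0,0],0],
    [[-0.003,0,0],0]
  ]
}}

```text
time: 14.85
position: [0.5026, 0.0212, 0.0436]
tool_rot: [3.141, 0.02, -0.0]
ft_force: [-0.3, 1.4, -2.5]
grip_width: 0.155
```

>>> {"api": "carry_out", "payload": {
  "motion": [
    [[-0.001,0,0],0],
    [[-0.002,0,0],0],
    [[-0.002,0,0],0]
  ]
}}

```text
time: 15.15
position: [0.5016, 0.021, 0.0439]
tool_rot: [3.141, 0.019, 0.003]
ft_force: [2.5, -1.2, -2.9]
grip_width: 0.155
```

>>> {"api": "carry_out", "payload": {
  "motion": [
    [[-0.001,0,0],0],
    [[-0.001,0,0],0],
    [[-0.001,0,0],0]
  ]
}}

```text
time: 15.45
position: [0.5009, 0.0207, 0.0441]
tool_rot: [3.141, 0.019, 0.004]
ft_force: [4.6, -2.3, -2.5]
grip_width: 0.16
```

```bash
python3 - <<'E'
from h import *
s=get_state();print({k:np.round(s[k],4).tolist() for k in('time','position','tool_rot','ft_force','torque')})
a,K,T=shot('top'); b,K2,T2=shot('side')
a2=a[150:270,160:330]; b2=b[150:320,180:350]
cv2.imwrite('pics/h4.png',np.hstack([cv2.resize(a2,(400,282)),cv2.resize(b2,(400,400))[:282]]))
E
```

```text
{'time': 15.45, 'position': [0.5009, 0.0207, 0.0441], 'tool_rot': [3.1412, 0.0191, 0.004], 'ft_force': [4.6438, -2.2611, -2.533], 'torque': [-0.5289, -1.361, -0.4781]}
```

View pics/h4.png

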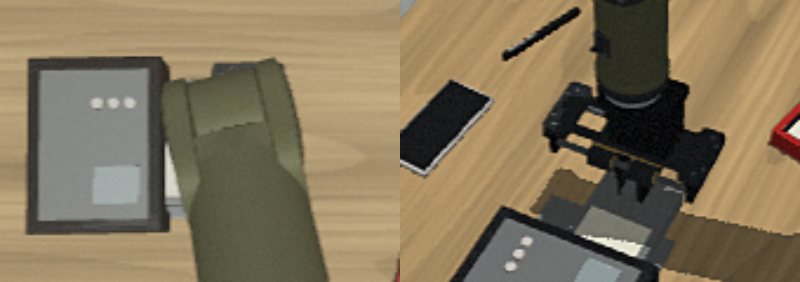

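Contact with the left guide: fx rises to 4.6 N at TCP x ≈ 0.501. The picture shows the nose inside the mouth and in line. I'll back off to a light touch and follow the guide in.

>>> {"api": "carry_out", "payload": {
  "motion": [
    [[0.0015,0.0,0],0],
    [[0.0015,0.001,0],0],
    [[0.0015,0.002,0],0],
    [[0.0014,0.003,0],0],
    [[0.0014,0.004,0],0],
    [[0.0014,0.005,0],0],
    [[0.0014,0.005,0],0]
  ]
}}

```text
time: 16.25
position: [0.5013, 0.0263, 0.0437]
tool_rot: [3.141, 0.021, 0.001]
ft_force: [4.4, -1.7, -2.5]
grip_width: 0.154
```

>>> {"api": "carry_out", "payload": {
  "motion": [
    [[0.001,0.001,0],0],
    [[0.001,0.002,0],0],
    [[0.001,0.003,0],0],
    [[0.001,0.004,0],0],
    [[0.001,0.005,0],0],
    [[0.001,0.005,0],0]
  ]
}}

```text
time: 16.85
position: [0.5018, 0.0316, 0.0435]
tool_rot: [-3.141, -0.021, 0.001]
ft_force: [4.0, -2.6, -2.4]
grip_width: 0.157
```

>>> {"api": "carry_out", "payload": {
  "motion": [
    [[0.001,0,0],0],
    [[0.001,0,0],0],
    [[0.001,0,0],0]
  ]
}}

```text
time: 17.15
position: [0.5023, 0.0317, 0.0432]
tool_rot: [-3.141, -0.021, 0.003]
ft_force: [0.3, 0.6, -2.0]
grip_width: 0.156
```

>>> {"api": "carry_out", "payload": {
  "motion": [
    [[0,0.001,0],0],
    [[0,0.002,0],0],
    [[0,0.003,0],0],
    [[0,0.004,0],0],
    [[0,0.005,0],0],
    [[0,0.005,0],0]
  ]
}}

```text
time: 17.75
position: [0.5031, 0.0364, 0.0436]
tool_rot: [-3.141, -0.021, 0.0]
ft_force: [0.9, 0.2, -2.6]
grip_width: 0.157
```

>>> {"api": "carry_out", "payload": {
  "motion": [
    [[-0.0003,0.001,0],0],
    [[-0.0003,0.002,0],0],
    [[-0.0003,0.003,0],0],
    [[-0.0003,0.004,0],0],
    [[-0.0003,0.004,0],0]
  ]
}}

```text
time: 18.25
position: [0.5028, 0.0404, 0.0436]
tool_rot: [-3.141, -0.021, -0.0]
ft_force: [-0.1, 0.1, -1.8]
grip_width: 0.157
```

>>> {"api": "carry_out", "payload": {
  "motion": [
    [[-0.0003,0.001,0],0],
    [[-0.0003,0.002,0],0],
    [[-0.0003,0.003,0],0],
    [[-0.0003,0.004,0],0],
    [[-0.0003,0.004,0],0]
  ]
}}

```text
time: 18.75
position: [0.5025, 0.0444, 0.0436]
tool_rot: [-3.141, -0.021, -0.0]
ft_force: [0.7, 1.1, -1.8]
grip_width: 0.158
```

>>> {"api": "carry_out", "payload": {
  "motion": [
    [[-0.0001,0.0015,0],0],
    [[-0.0001,0.003,0],0],
    [[-0.0001,0.0045,0],0],
    [[-0.0001,0.006,0],0],
    [[-0.0001,0.006,0],0]
  ]
}}

```text
time: 19.25
position: [0.5024, 0.0505, 0.0436]
tool_rot: [-3.141, -0.021, -0.0]
ft_force: [-0.5, -0.1, -2.7]
grip_width: 0.161
```

>>> {"api": "carry_out", "payload": {
  "motion": [
    [[-0.0001,0.002,0],0],
    [[-0.0001,0.004,0],0],
    [[-0.0001,0.006,0],0],
    [[-0.0001,0.008,0],0],
    [[-0.0002,0.01,0],0],
    [[-0.0002,0.01,0],0]
  ]
}}

```text
time: 19.85
position: [0.5022, 0.0606, 0.0436]
tool_rot: [-3.141, -0.021, -0.0]
ft_force: [-0.1, 0.2, -1.6]
grip_width: 0.153
```

>>> {"api": "carry_out", "payload": {
  "motion": [
    [[0,0.002,-0.0005],0],
    [[0,0.004,-0.001],0],
    [[0,0.006,-0.001],0],
    [[-0.0001,0.008,-0.001],0],
    [[-0.0001,0.008,-0.001],0]
  ]
}}

```text
time: 20.35
position: [0.5021, 0.0686, 0.0426]
tool_rot: [-3.141, -0.021, -0.0]
ft_force: [-0.7, 0.3, -1.5]
grip_width: 0.157
```

Now slowly to the stop.

>>> {"api": "carry_out", "payload": {
  "motion": [
    [[0,0.001,0],0],
    [[0,0.002,0],0],
    [[0,0.003,0],0],
    [[0,0.004,0],0],
    [[0,0.005,0],0],
    [[0,0.006,0],0],
    [[0,0.006,0],0]
  ]
}}

```text
time: 21.05
position: [0.5021, 0.0744, 0.0426]
tool_rot: [-3.141, -0.021, -0.0]
ft_force: [0.2, -0.2, -1.9]
grip_width: 0.158
```

>>> {"api": "carry_out", "payload": {
  "motion": [
    [[0,0.001,0],0],
    [[0,0.002,0],0],
    [[0,0.003,0],0],
    [[0,0.004,0],0],
    [[0,0.004,0],0]
  ]
}}

```text
time: 21.55
position: [0.5021, 0.0784, 0.0426]
tool_rot: [-3.141, -0.021, -0.0]
ft_force: [0.6, -1.0, -1.6]
grip_width: 0.157
```

>>> {"api": "carry_out", "payload": {
  "motion": [
    [[0,0.001,0],0],
    [[0,0.002,0],0],
    [[0,0.003,0],0],
    [[0,0.003,0],0]
  ]
}}

```text
time: 21.95
position: [0.5023, 0.0805, 0.0427]
tool_rot: [3.14, 0.02, 0.0]
ft_force: [0.6, -2.4, -1.7]
grip_width: 0.158
```

>>> {"api": "carry_out", "payload": {
  "motion": [
    [[0,0.001,0],0],
    [[0,0.002,0],0],
    [[0,0.002,0],0]
  ]
}}

```text
time: 22.25
position: [0.5027, 0.0806, 0.0428]
tool_rot: [3.138, 0.019, 0.001]
ft_force: [1.3, -6.4, -1.1]
grip_width: 0.153
```

Stop felt: fy is -6.4 N with no advance. I'll ease off and lower onto the bed.

>>> {"api": "carry_out", "payload": {
  "motion": [
    [[0,-0.0015,0],0],
    [[0,-0.0015,-0.0005],0],
    [[0,-0.0015,-0.001],0],
    [[0,-0.0015,-0.0015],0],
    [[0,-0.0015,-0.0015],0]
  ]
}}

```text
time: 22.75
position: [0.5025, 0.0806, 0.0413]
tool_rot: [3.14, 0.02, 0.001]
ft_force: [0.0, -5.2, 0.3]
grip_width: 0.158
```

>>> {"api": "carry_out", "payload": {
  "motion": [
    [[0,-0.0005,-0.0005],0],
    [[0,-0.0005,-0.001],0],
    [[0,-0.0005,-0.001],0]
  ]
}}

```text
time: 23.05
position: [0.5025, 0.0805, 0.0413]
tool_rot: [3.14, 0.02, 0.001]
ft_force: [-2.9, -5.9, 8.5]
grip_width: 0.16
```

>>> {"api": "carry_out", "payload": {
  "motion": [
    [[0,0,0],0],
    [[0,0,0],0],
    [[0,0,0],0],
    [[0,0,0],0],
    [[0,0,0],0],
    [[0,0,0],0],
    [[0,0,0],0],
    [[0,0,0],0]
  ],
  "grip": 0.3,
  "squeeze": 20
}}

```text
time: 23.85
position: [0.5021, 0.0812, 0.0401]
tool_rot: [-3.142, -0.02, -0.0]
ft_force: [-0.1, 0.3, 0.4]
grip_width: 0.35
```

>>> {"api": "carry_out", "payload": {
  "motion": [
    [[0,0,0.01],0],
    [[0,0,0.025],0],
    [[0,0,0.05],0],
    [[0,0,0.09],0],
    [[0,0,0.13],0],
    [[0,-0.04,0.16],0],
    [[0,-0.08,0.16],0],
    [[0,-0.12,0.16],0],
    [[0,-0.16,0.16],0],
    [[0,-0.2,0.16],0],
    [[0,-0.24,0.16],0],
    [[0,-0.28,0.16],0],
    [[0,-0.28,0.16],0],
    [[0,-0.28,0.16],0]
  ]
}}

```text
time: 25.25
position: [0.5022, -0.1996, 0.2012]
tool_rot: [-3.141, -0.017, -0.002]
ft_force: [0.2, 1.0, 0.4]
grip_width: 0.35
```

```bash
python3 - <<'E'
from h import *
s=get_state();print({k:np.round(s[k],3).tolist() for k in('time','position','ft_force','grip_width')})
a,K,T=shot('top'); b,K2,T2=shot('side')
g=cv2.cvtColor(a,cv2.COLOR_BGR2GRAY)[165:255,215:300]
for l in cv2.createLineSegmentDetector().detect(g)[0][:,0]:
    if np.hypot(l[2]-l[0],l[3]-l[1])<12: continue
    p=l.reshape(2,2)+[215,165]; W=ray(p,K,T,.032)[:,:2]*1000; d=W[1]-W[0]
    print(p.round(1).tolist(),W.round(1).tolist(),round(np.degrees(np.arctan2(d[1],d[0]))%180,1))
a2=a[150:270,160:330]; b2=b[170:320,180:350]
cv2.imwrite('pics/f.png',np.hstack([cv2.resize(a2,(400,282)),cv2.resize(b2,(400,353))[:282]]))
E
```

```text
{'time': 25.25, 'position': [0.502, -0.2, 0.201], 'ft_force': [0.179, 1.009, 0.432], 'grip_width': 0.35}
[[231.0, 178.1], [229.3, 238.1]] [[610.9, 119.5], [447.9, 121.6]] 179.3
[[230.6, 248.3], [215.6, 248.7]] [[420.8, 117.7], [419.5, 157.8]] 91.9
[[221.9, 241.9], [222.4, 179.4]] [[437.9, 141.2], [607.3, 142.8]] 0.5
[[232.8, 231.9], [232.8, 205.6]] [[464.7, 112.3], [535.6, 113.4]] 0.9
[[236.9, 219.2], [251.9, 219.2]] [[498.9, 102.0], [499.0, 61.6]] 90.2
[[238.1, 212.9], [251.9, 212.8]] [[516.0, 98.8], [516.1, 61.7]] 90.2
[[251.9, 215.5], [235.6, 215.9]] [[508.8, 61.7], [507.7, 105.5]] 91.5
[[254.4, 221.2], [236.9, 221.5]] [[493.5, 54.8], [492.6, 101.9]] 91.1
[[261.4, 183.1], [259.5, 238.1]] [[597.2, 36.8], [448.2, 40.8]] 178.5
[[240.6, 181.4], [259.4, 181.5]] [[601.8, 93.2], [601.7, 42.2]] 89.9
[[231.9, 175.6], [281.9, 175.6]] [[617.6, 117.2], [618.0, -18.9]] 90.1
[[227.2, 245.6], [227.1, 178.1]] [[427.9, 127.1], [610.7, 130.1]] 0.9
[[259.4, 248.3], [291.9, 247.7]] [[421.0, 40.7], [422.7, -46.2]] 91.1
[[260.6, 243.0], [234.3, 241.7]] [[435.1, 37.5], [438.5, 108.0]] 87.2
[[257.1, 233.1], [257.4, 203.1]] [[461.5, 47.2], [542.5, 47.0]] 179.9
[[293.1, 206.7], [269.3, 204.0]] [[533.2, -49.6], [540.3, 14.9]] 83.7
[[295.6, 234.9], [264.4, 235.4]] [[457.1, -56.3], [455.4, 27.6]] 91.2
[[256.9, 236.9], [238.1, 236.9]] [[451.5, 47.7], [451.3, 98.0]] 90.2
[[218.1, 169.4], [255.6, 169.4]] [[634.8, 154.9], [635.0, 52.7]] 90.1
[[280.6, 223.3], [298.1, 222.0]] [[488.0, -15.9], [491.6, -63.0]] 94.4
[[293.1, 174.4], [248.2, 172.3]] [[621.3, -49.5], [626.9, 72.9]] 87.4
[[264.4, 239.4], [294.4, 239.4]] [[444.8, 27.5], [445.0, -52.9]] 90.2
[[243.1, 172.6], [230.6, 172.5]] [[626.0, 86.6], [626.3, 120.7]] 89.5
[[284.4, 241.9], [270.6, 241.9]] [[438.3, -26.1], [438.2, 10.7]] 90.2
[[240.6, 248.9], [256.9, 249.2]] [[419.2, 90.9], [418.5, 47.4]] 89.1
```

View pics/f.png

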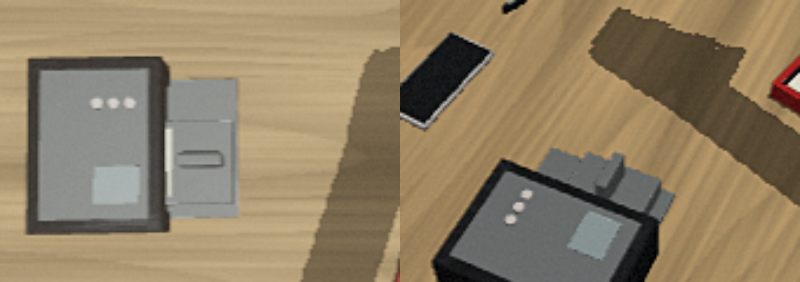

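The cassette is straight in the bay. Its tail is a few mm inside the bed's front edge, as expected when it is home, and the gripper is clear. Handing in.

```bash
python3 -c "
from bench import ticket
print(ticket.close_job())"
```

```text
the job is handed in; nothing more can be done
None
```

The paper cassette is in the compact printer's bay, home against the stop and released, and I handed the job in at about 25 s of the 58 s allowed. I gripped it by the fin and brought it in on the right side of the mouth. I then moved it left until it touched the left guide, about 17 mm left of centre, followed that guide in, set it on the bed and let go.

**Last checks:**
- **Stop:** the stop was felt at about 6 N, and the final picture puts the nose about 85–88 mm inside the mouth, against a nominal 85. The printer's mouth position is only known to about 3 mm.
- **Alignment and height:** it sits in line with the bay to within about 1°. The height reading and the upward force when I lowered it both agree with it lying flat on the bed.
- **Forces:** the highest force I read at the ends of moves, against the printer, was about 11 N, under the 25 N limit. I did not see readings within a move.
- **Arm and surroundings:** the gripper is clear of everything. I saw no bystander displaced, but did not measure their positions at the end.

**What went wrong:** the first grip failed because I lifted before the fingers had closed. The cassette was not moved, and the second grip held.

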